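# Pack the wheel-gun kit tray

## Robot

A 7-joint arm with a two-finger parallel gripper is mounted at the origin on the work surface. World frame = base frame: x ahead of the robot, y to its left, z up, the work surface at z = 0. Lengths are in m, angles in rad, forces in N, time in s.
With the tool pointing down it reaches from about 0.4 to 0.875 m from the base axis. Payload 19.3 kg.
Tool frame: the origin (TCP) lies midway between the tips of the shut fingers; the grasp point (between the pads) lies 19 mm behind it; z points along the fingers, y is the line along which they close (so a half turn about z gives the same grasp; the last joint's range is limited). The gripper opens to 85 mm and grips with 20 to 120 N. Pads are 22 mm wide; open, the fingers measure 114 mm over their backs; the gripper's body (76 mm by 85 mm) begins 54 mm behind the grasp point. The pads swing forward as they close: fully open they stand 13 mm farther back than shut.
Start: joints at [1.157, 0.521, -0.036, 1.599, 0.021, 1.021, -0.113], TCP at [0.211, -0.588, 0.231] pointing down, gripper open.
Joint ranges: [-2.91, 2.91], [-0.3, 2.13], [-1.5, 1.42], [0.17, 2.43], [-1.26, 4.41], [0.16, 1.93], [-2.52, 2.52]. Speed limits (rad/s): [1.89, 1.89, 2.39, 2.39, 3.01, 3.01, 3.01].

## Interface

Orientations are given as [roll, pitch, yaw] about the fixed x, y, z axes, in that order (R = Rz(yaw) Ry(pitch) Rx(roll)).
In Python, from workcell import bot gives the robot as it stands.
- The arm moves only by the tool move_arm, never from a script. Its argument "moves" is a list that holds one entry, the list of rows, each a list of 7 numbers: the opening, from 0 (shut) to 1 (fully open), then the shift along the tool's x, y, z in units of 1000 mm (1.0 is 1000 mm), then the turn, a rotation vector about the tool's x, y, z in units of 2 pi rad (1.0 is 2 pi rad). A call has 1 to 5 rows; each row is the pose to reach, as a shift and turn from the pose commanded when the call began, along the tool's axes at that moment, turning the shorter way round; what a row does not reach only later rows make up. A row lasts 1/10 s, in which the tool goes at most 50 mm and 8.59 degrees, less where a joint would pass 70% of its speed; a pose out of reach is approached as far as the arm can. A call with a number of a shift or a turn outside -1 to 1 is refused whole. A call with a gripper value outside its range is refused whole. The fingers move at their own pace and stop on an object; "force" is the grip in N (left out, the last holds). Time passes only in rows, so rows that repeat a pose let the fingers close. It gives the time, the measured TCP pose, the force, the opening and the grip force at its end, in the units of the state.
- bot.observe(): the state, without advancing time (a new reading comes with each control period).
- bot.grab_frame(name): name is "scene" or "side" or "wrist"; returns the picture (384x512x3 uint8, red, green, blue); there is no depth.
- bot.camera_params(name): a dict with "vertical_fov" (degrees; the focal length in pixels is half the picture's height over the tangent of half this angle, whatever the lens; pixels are square), "cx", "cy" (the principal point, pixels), "R" (3x3) and "t" (3): a world point X has camera coordinates R X + t. Camera axes: x right, y down, z forward; pixel columns grow to the right and rows downward; lengths in m; the calibration is good to about 2 mm. A picture is of the moment at which its call begins: read the wrist's pose just before it. camera_params takes no time and is no camera call; for the wrist camera it gives the pose at the moment of the call.
- bot.job_done(): hands the job in; it is judged then, once.
The state is a dict: "clock": time; "qpos": joint angles; "qd": joint speeds; "joint_efforts": joint torques, N m; "position": TCP position; "tool_rot": TCP orientation; "force": force on the tool from outside, world axes, zero at the start; "moment": the same for the moment, N m; "grip_width": finger opening in m; "finger_force": force on a finger pad.
Only numpy, scipy, OpenCV 4.12 (cv2) and the standard library are available. Lean on these libraries where they do the work, as an engineer would, in place of code of your own. Each camera call takes 0.05 s, during which the arm holds its last target. There are 200 camera calls.

## Task

Pack the wheel-gun kit into the black tray: the hexagonal wheel nut flat over the peg, the wider socket upright in the round cup, the battery pack upright in the rectangular pocket, and the extension bar down in the two saddles with its heavy head in the wide one. The bar balances close to its heavy head: grip it there so that it stays level as you carry it. Leave the round spacer ring and the narrow socket where they are.

Things in the scene. Friction and masses are not known exactly. Their poses are not given: they have to be found in the camera images.
- bar_balance (a point): Steel extension bar, 190 mm long, lying: round shaft 16 mm across; at one end a heavy dark hexagonal head, 34 mm across flats, 36 mm long; at the other a light black hexagonal collar, 34 mm, 15 mm long. Point: its balance point on the shaft's axis, 17 mm above the table, 60 mm from the head's outer face (24 mm clear of the head). x along the bar towards the head, z up. About 0.45 kg.
- nut_center (a point): Hexagonal wheel nut of bare aluminium, 50 mm across flats (58 mm over corners), 28 mm high, with a hexagonal through hole 32 mm across flats, lying flat. Point: its centre, 14 mm above its underside; z up along the hole; x points square out of one of the flats.
- wide_socket_center (a point): The wider of the two dark steel sockets standing upright: a cylinder 36 mm across, 75 mm high. Point: its centre, 37.5 mm above its foot; z up.
- battery_center (a point): Battery pack of the impact gun, black with a grey top: a block 66 x 42 mm, 50 mm high (grey top part 60 x 42 mm, from 34 mm up), standing on its base. Point: its centre, 25 mm above its base; x along the 66 mm side, z up.
- spacer_center (a point): Look-alike: plain round aluminium spacer ring, 54 mm across, hole 32 mm, 28 mm high, lying flat. Not part of the kit. Point: its centre, 14 mm up.
- narrow_socket_center (a point): Look-alike: the narrower dark steel socket, 24 mm across, 75 mm high, standing. Not part of the kit. Point: its centre, 37.5 mm up.
- saddles (a point): Two grey saddles in the black tray (310 x 210 mm, rim 14 mm high): slots 36 mm wide (for the shaft) and 58 mm wide (for the head). Point: the balance point's place when the bar lies in both, 38 mm above the table; x along the tray, the heavy head's direction. Narrow saddle at x = -85 to -65 mm, floor 8 mm below the point; wide one at x = 29 to 53 mm, floor 17 mm below. Slot walls 10, 12 mm high.
- peg_cell_floor (a point): Holder for the nut: grey plate 94 mm square in the tray with an upright steel peg in the middle, 12 mm across, 24 mm tall. Point: centre of the plate's top at the peg's foot, 10 mm above the table; axes as the tray's. The three holders stand in any order in a row along the tray, 100 mm apart, 107 mm beside the saddles' line.
- cup_cell_floor (a point): Holder for the wide socket: a grey plate 94 mm square with a round cup wall, 58 mm across inside, 66 mm outside, 18 mm tall. Point: centre of the cup's floor, 10 mm above the table; axes parallel to the tray's.
- pocket_cell_floor (a point): Holder for the battery: a grey plate 94 mm square with a rectangular pocket, inside 86 mm (along x) by 62 mm (along y), walls 4 mm thick and 15 mm tall. Point: centre of the pocket's floor, 10 mm above the table; axes parallel to the tray's.
Things that resemble listed ones, but are neither listed nor needed, are in the scene too. Leave any green look-alike of the part that bears battery_center alone. What is shaped like the part that bears wide_socket_center but orange is not meant.

How it is judged:
By the outcome, as a careful person would: the job done as asked, in the order asked, and still so for the second after the job is handed in, with the robot touching nothing.
It also fails if it takes over 112 s, if anything falls off the work surface, if the arm or the gripper's body presses on something with over 40 N, if the wrist force passes 120 N, or if a joint passes its speed limit or range.

## Working session

There is one attempt and no reset: what is moved stays moved. The work goes in short steps, Python scripts to look and compute and a tool call to move; the robot and the scene stay as the last step left them, time stands still between calls to the robot, and variables do not carry over. Pictures are saved under pics/ and viewed, at most 15 in all, crops included, and the job is handed in when it is done.

Besides the shell and the picture viewer there is one more tool, called after "Request:" in YAML: its name, and indented under it one key for each argument. move_arm: Moves the arm, as the interface text tells. Shifts and turns lie within -1 to 1; 1 stands for 1000 mm of shift or 2 pi rad of turn. Its arguments: {"type":"object","properties":{"moves":{"type":"array"},"force":{"type":"number"}},"required":["moves"]}

```bash
mkdir -p pics; ls
cat > h.py <<'E'
import numpy as np,cv2
from workcell import bot
from scipy.spatial.transform import Rotation as Ro
def grab(n,tag):
    p=bot.camera_params(n); im=bot.grab_frame(n)
    cv2.imwrite(f'pics/{tag}.png',cv2.cvtColor(im,cv2.COLOR_RGB2BGR)); np.savez(f'pics/{tag}.npz',im=im,**{k:np.array(v) for k,v in p.items()})
    return im,p
def load(tag):
    d=np.load(f'pics/{tag}.npz'); return d['im'],{k:d[k] for k in d.files if k!='im'}
def ray(p,uv,z):
    f=192/np.tan(np.radians(p['vertical_fov'])/2)
    uv=np.atleast_2d(uv).astype(float)
    d=np.c_[(uv[:,0]-p['cx'])/f,(uv[:,1]-p['cy'])/f,np.ones(len(uv))]@np.array(p['R'])
    c=-np.array(p['R']).T@np.array(p['t'])
    return c+d*((z-c[2])/d[:,2])[:,None]
def proj(p,X):
    f=192/np.tan(np.radians(p['vertical_fov'])/2)
    Y=np.atleast_2d(X)@np.array(p['R']).T+np.array(p['t'])
    return np.c_[Y[:,0]/Y[:,2]*f+p['cx'],Y[:,1]/Y[:,2]*f+p['cy']]
E
python3 - <<'E'
from h import *
s=bot.observe();print({k:np.round(v,3) for k,v in s.items()})
ims=[]
for n in('scene','side','wrist'):
    im,p=grab(n,n+'0');c=-np.array(p['R']).T@np.array(p['t']);print(n,p['vertical_fov'],p['cx'],p['cy'],c,np.array(p['R'])[2])
    ims.append(im)
E
```

```text
pics
{'clock': np.float64(0.0), 'qpos': array([ 1.157,  0.522, -0.036,  1.6  ,  0.021,  1.021, -0.113]), 'qd': array([ 0.001,  0.001, -0.   , -0.   ,  0.001,  0.001,  0.002]), 'joint_efforts': array([-2.0000e-03, -9.2711e+01,  1.9790e+00, -3.6994e+01,  1.8000e-02,
        8.0000e-03,  0.0000e+00]), 'position': array([ 0.211, -0.588,  0.231]), 'tool_rot': array([-3.14 ,  0.   ,  0.344]), 'force': array([ 0.57 ,  0.089, -0.157]), 'moment': array([0.04 , 0.001, 0.019]), 'finger_force': np.float64(0.0), 'grip_width': np.float64(0.085)}
scene 49.706226361204216 247.56874695663151 192.24600263997567 [ 0.97797548 -0.50535368  0.79513773] [-0.44083122  0.4724799  -0.76317139]
side 45.20421065391359 253.83824939511098 187.46326590737957 [0.00754899 0.5748067  0.93950364] [ 0.43895752 -0.53533478 -0.7216183 ]
wrist 65.88165987165287 251.79859143875214 189.2910337655988 [ 0.27890778 -0.56346364  0.37353059] [-0.26726714 -0.0950386  -0.95892437]
```

View pics/scene0.png

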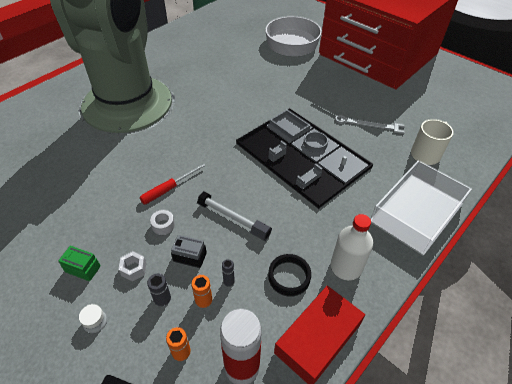

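View pics/side0.png

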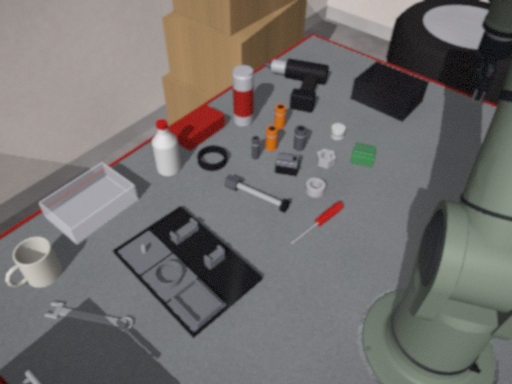

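The scene view shows these parts:
- Spacer (161,222) is a round ring and nut (131,265) is hexagonal.
- Battery (188,250) is black and grey. The green look-alike is at (79,261).
- Dark sockets are at (158,289), which is wider, and (228,272), which is narrower. The orange ones are not meant.
- The bar runs from (204,200) to (261,230). In the tray, pocket (290,124), cup (315,140), peg (343,160), saddles (277,152) and (309,176).

I'll confirm with enlarged crops.

Run:
```python
import cv2,numpy as np
a=cv2.imread('pics/scene0.png')[185:320,100:290]
b=cv2.imread('pics/scene0.png')[100:215,225:385]
cv2.imwrite('pics/c1.png',cv2.resize(a,None,fx=4.2,fy=4.2,interpolation=cv2.INTER_CUBIC))
cv2.imwrite('pics/c2.png',cv2.resize(b,None,fx=5,fy=5,interpolation=cv2.INTER_CUBIC))
```

```text
(no output)
```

View pics/c1.png

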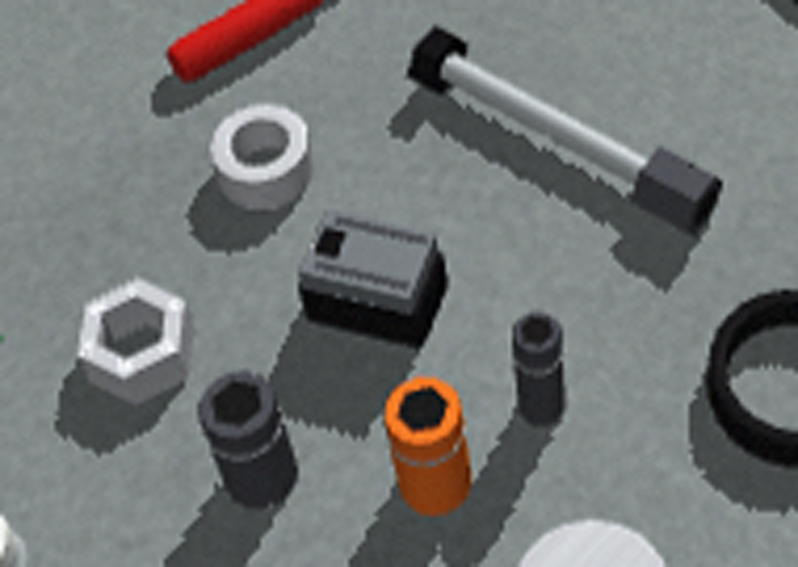

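View pics/c2.png

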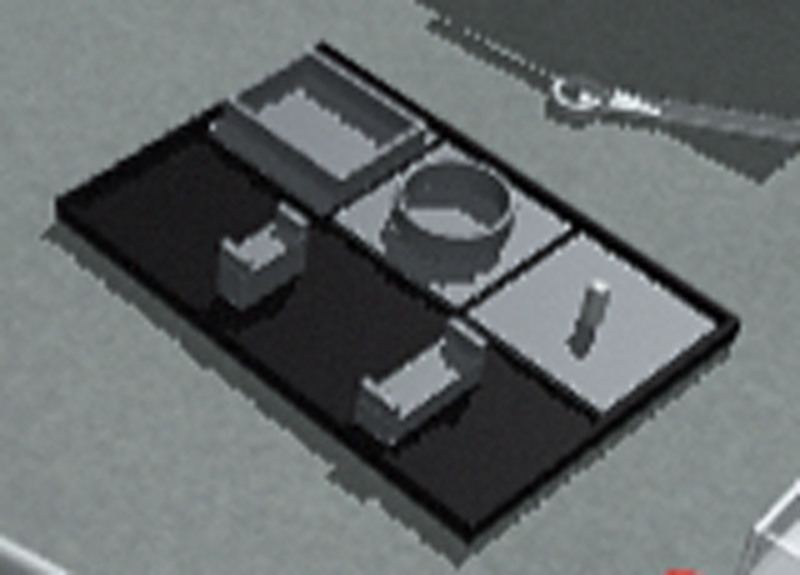

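The crops confirm it. The head is the long grey-black block at scene (261,230) and the thin collar is at (204,200). The wide socket is at (158,289), and the hexagonal nut and the black/grey battery are clear. Wide saddle is at scene (309,176) and narrow at (277,152). Now coarse positions.

Run:
```python
from h import *
im,p=load('scene0')
A=lambda l:np.array(l)/4.2+[100,185]-.38
B=lambda l:np.array(l)/5+[225,100]-.4
np.set_printoptions(precision=4,suppress=True)
T=ray(p,B([(58,205),(320,45),(738,322),(470,540)]),.014);print('tray',T, np.linalg.norm(np.diff(T[[0,1,2,3,0]],axis=0),axis=1))
c=T.mean(0);d=(T[2]-T[1]+T[3]-T[0]);d/=np.linalg.norm(d);print('c',c,'yaw',np.arctan2(d[1],d[0]))
print('peg top',ray(p,B([(597,285)]),.034),'foot',ray(p,B([(583,350)]),.01))
print('cup top',ray(p,B([(455,200)]),.028))
print('nut',ray(p,A([(132,325)]),.028),'nut corners',ray(p,A([(139,280),(185,300),(182,345),(133,374),(86,352),(84,305)]),.028))
print('spacer',ray(p,A([(260,147)]),.028))
print('ws',ray(p,A([(239,405)]),.075),'ns',ray(p,A([(539,331)]),.075))
b=ray(p,A([(332,213),(437,236),(407,300),(300,270)]),.05);print('bat',b,b.mean(0),np.linalg.norm(np.diff(b,axis=0),axis=1))
s=ray(p,A([(448,65),(642,172)]),.017);print('shaft',s,np.linalg.norm(s[1]-s[0]),np.arctan2(*(s[1]-s[0])[1::-1]))
print('orange',ray(p,A([(424,408)]),.075))
# tool/wrist cam relation
s0=bot.observe(); R=Ro.from_euler('xyz',s0['tool_rot']).as_matrix(); _,w=load('wrist0')
cw=-w['R'].T@w['t']; print('cam in tool',R.T@(cw-s0['position']),R.T@w['R'].T)
```

```text
tray [[0.3764 0.0934 0.014 ]
 [0.3935 0.3003 0.014 ]
 [0.6994 0.2719 0.014 ]
 [0.684  0.059  0.014 ]] [0.2075 0.3073 0.2135 0.3095]
c [0.5383 0.1812 0.014 ] yaw -0.10193594030467495
peg top [[0.6386 0.2252 0.034 ]] foot [[0.65   0.2034 0.01  ]]
cup top [[0.5422 0.2327 0.028 ]]
nut [[ 0.4863 -0.341   0.028 ]] nut corners [[ 0.4673 -0.3224  0.028 ]
 [ 0.4942 -0.3136  0.028 ]
 [ 0.514  -0.3309  0.028 ]
 [ 0.5094 -0.3575  0.028 ]
 [ 0.4821 -0.3661  0.028 ]
 [ 0.4589 -0.3506  0.028 ]]
spacer [[ 0.4465 -0.2254  0.028 ]]
ws [[ 0.5867 -0.3431  0.075 ]] ns [[ 0.6599 -0.2217  0.075 ]]
bat [[ 0.5219 -0.2352  0.05  ]
 [ 0.5718 -0.2079  0.05  ]
 [ 0.5886 -0.244   0.05  ]
 [ 0.5363 -0.2688  0.05  ]] [ 0.5547 -0.239   0.05  ] [0.0569 0.0398 0.0579]
shaft [[ 0.4724 -0.11    0.017 ]
 [ 0.6054 -0.0894  0.017 ]] 0.13454254975622934 0.15336906561015307
orange [[ 0.6498 -0.2863  0.075 ]]
cam in tool [ 0.0727 -0.0004 -0.1427] [[ 0.0003 -0.9589 -0.2836]
 [ 1.      0.0003  0.0002]
 [-0.0001 -0.2836  0.9589]]
```

Request:
move_arm:
  moves:
    - [[1, 0.045, -0.02, 0, 0, 0, 0], [1, 0.09, -0.04, 0, 0, 0, 0], [1, 0.135, -0.06, 0, 0, 0, 0], [1, 0.18, -0.08, 0, 0, 0, 0], [1, 0.195, -0.088, 0, 0, 0, 0]]
  force: 60

```text
clock: 0.65
position: [0.3684, -0.4359, 0.2313]
tool_rot: [-3.141, -0.002, 0.349]
force: [-0.0, -0.4, -0.4]
grip_width: 0.0851
finger_force: 0.0
```

Request:
move_arm:
  moves:
    - [[1, 0.045, -0.02, 0, 0, 0, 0], [1, 0.09, -0.04, 0, 0, 0, 0], [1, 0.135, -0.06, 0, 0, 0, 0], [1, 0.18, -0.08, 0, 0, 0, 0], [1, 0.195, -0.088, 0, 0, 0, 0]]

```text
clock: 1.15
position: [0.5219, -0.2866, 0.231]
tool_rot: [-3.14, -0.002, 0.349]
force: [-0.6, -0.2, -0.6]
grip_width: 0.0855
finger_force: 0.0
```

Request:
move_arm:
  moves:
    - [[1, 0, 0, 0, 0, 0, 0], [1, 0, 0, 0, 0, 0, 0]]

```text
clock: 1.35
position: [0.5179, -0.2919, 0.2311]
tool_rot: [-3.142, 0.001, 0.344]
force: [0.0, 0.2, -0.0]
grip_width: 0.0856
finger_force: 0.0
```

Run:
```python
from h import *
s=bot.observe();print(s['clock'],s['position'],s['tool_rot'],s['qpos'])
im,p=grab('wrist','w1')
cv2.imwrite('pics/w1x.png',cv2.resize(cv2.imread('pics/w1.png'),(768,576),interpolation=cv2.INTER_CUBIC))
for X in ((.486,-.341,.028),(.587,-.343,.075),(.555,-.239,.05)): print(proj(p,X)*1.5)
```

```text
1.35 [ 0.51787126 -0.29191894  0.2310527 ] [-3.14159187e+00  8.85980264e-04  3.43517625e-01] [ 0.49981963  0.47486726 -0.12242541  1.67954291  0.06746107  0.99193326
 -0.87343449]
[[421.16496699 303.52628296]]
[[486.24783901 191.4932829 ]]
[[325.62374287 181.44139584]]
```

View pics/w1x.png

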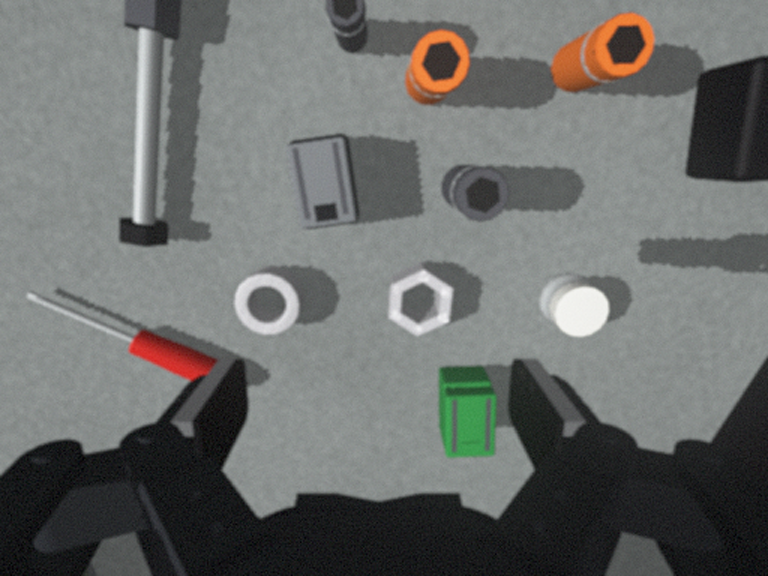

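The wrist view (1.5x pixels) shows the hexagonal nut at (421,302), wide socket at (482,193) and battery at (324,181), all matching the projections. The round spacer is at (267,304) and the green look-alike at (467,412). Next I refine by contour.

Run:
```python
from h import *
np.set_printoptions(precision=4,suppress=True)
im,p=load('w1')
m=(im.min(2)>165).astype(np.uint8)
cs,_=cv2.findContours(m,cv2.RETR_EXTERNAL,cv2.CHAIN_APPROX_NONE)
for c in cs:
    if cv2.contourArea(c)<300: continue
    M=cv2.minEnclosingCircle(c)[0]; print('bright',M,cv2.contourArea(c))
    if abs(M[0]-281)<12 and abs(M[1]-202)<12:
        w=ray(p,c[:,0].astype(float),.028)[:,:2]
        h=cv2.convexHull((w*1e5).astype(np.int32))
        # support widths by angle
        P=w; A=np.radians(np.arange(0,180,1)); W=[np.ptp(P@[np.cos(a),np.sin(a)]) for a in A]
        F=[np.mean([W[(k+60*j)%180] for j in range(3)]) for k in range(60)]
        k=int(np.argmin(F)); print('flat normal deg',k,F[k],max(F)); 
        print('centre',cv2.minEnclosingCircle((w*1000).astype(np.float32)))
# battery grey top
hsv=cv2.cvtColor(im,cv2.COLOR_RGB2GRAY)
b=ray(p,np.array([(292,143),(345,136),(356,219),(305,228)])/1.5-.17,.05);print(b,b.mean(0),np.linalg.norm(np.diff(b,axis=0),axis=1))
d=b[1]-b[2]+b[0]-b[3];print('batt yaw',np.arctan2(d[1],d[0]))
m=((hsv>85)&(hsv<125)).astype(np.uint8)
# socket circle
g=cv2.GaussianBlur(hsv,(3,3),0);print('sock',ray(p,np.array([(482,193)])/1.5-.17,.075), 'r',ray(p,np.array([(455,193),(508,193)])/1.5,.075))
s=bot.observe();R=Ro.from_euler('xyz',s['tool_rot']).as_matrix();
for X in ((.486,-.341,.03),):print(R.T@(np.array(X)-s['position']))
print('green',ray(p,np.array([(443,392),(492,392),(440,455),(494,455)])/1.5,.05))
```

```text
bright (382.5, 203.5) 1201.0
bright (176.99044799804688, 201.99363708496094) 1308.0
bright (279.9668273925781, 201.93031311035156) 1328.0
flat normal deg 46 0.050924440241400866 0.05696584980330268
centre ((486.1921081542969, -339.4149475097656), 28.669998168945312)
bright (93.5, 83.5) 732.0
[[ 0.5721 -0.2088  0.05  ]
 [ 0.5888 -0.242   0.05  ]
 [ 0.5371 -0.2678  0.05  ]
 [ 0.5183 -0.2347  0.05  ]] [ 0.5541 -0.2383  0.05  ] [0.0372 0.0578 0.038 ]
batt yaw 0.4552843583996438
sock [[ 0.5853 -0.3405  0.075 ]] r [[ 0.5791 -0.3239  0.075 ]
 [ 0.5909 -0.3569  0.075 ]]
[-0.0458  0.0351  0.2012]
green [[ 0.427  -0.3809  0.05  ]
 [ 0.4406 -0.4187  0.05  ]
 [ 0.3698 -0.4014  0.05  ]
 [ 0.3855 -0.445   0.05  ]]
```

Request:
move_arm:
  moves:
    - [[1, -0.023, 0.017, 0.03, 0, 0, 0], [1, -0.046, 0.034, 0.07, 0, 0, 0], [1, -0.046, 0.0345, 0.11, 0, 0, 0], [1, -0.046, 0.0345, 0.15, 0, 0, 0], [1, -0.046, 0.0345, 0.17, 0, 0, 0]]

```text
clock: 1.9
position: [0.4841, -0.3402, 0.0583]
tool_rot: [-3.139, 0.003, 0.341]
force: [0.5, 0.0, -0.0]
grip_width: 0.0852
finger_force: 0.0
```

Request:
move_arm:
  moves:
    - [[1, 0, 0, 0.025, 0, 0, 0], [1, 0, 0, 0.045, 0, 0, 0], [1, 0, 0, 0.06, 0, 0, 0], [1, 0, 0, 0.06, 0, 0, 0]]

```text
clock: 2.3
position: [0.4852, -0.3397, -0.0003]
tool_rot: [-3.14, 0.002, 0.342]
force: [0.2, 0.3, 0.8]
grip_width: 0.0852
finger_force: 0.0
```

Request:
move_arm:
  moves:
    - [[0.3, 0, 0, 0, 0, 0, 0], [0.3, 0, 0, 0, 0, 0, 0], [0.3, 0, 0, 0, 0, 0, 0], [0.3, 0, 0, 0, 0, 0, 0], [0.3, 0, 0, 0, 0, 0, 0]]

```text
clock: 2.8
position: [0.4873, -0.3399, 0.0028]
tool_rot: [3.14, -0.001, 0.343]
force: [-3.5, 0.7, 13.0]
grip_width: 0.049
finger_force: 59.6
```

Request:
move_arm:
  moves:
    - [[0.3, 0, 0, -0.03, 0, 0, 0], [0.3, 0, 0, -0.07, 0, 0, 0], [0.3, 0, 0, -0.115, 0, 0, 0], [0.3, 0.01, -0.02, -0.16, 0, 0, 0], [0.3, 0.03, -0.05, -0.19, 0, 0, 0]]

```text
clock: 3.3
position: [0.4979, -0.2837, 0.195]
tool_rot: [3.138, -0.002, 0.34]
force: [1.1, 0.8, -1.6]
grip_width: 0.0495
finger_force: 62.3
```

Request:
move_arm:
  moves:
    - [[0.3, 0.02, -0.04, -0.01, 0, 0, 0], [0.3, 0.04, -0.08, -0.02, 0, 0, 0], [0.3, 0.06, -0.12, -0.02, 0, 0, 0], [0.3, 0.08, -0.16, -0.02, 0, 0, 0], [0.3, 0.1, -0.2, -0.02, 0, 0, 0]]

```text
clock: 3.8
position: [0.5249, -0.0584, 0.2123]
tool_rot: [3.141, -0.001, 0.344]
force: [1.9, 0.1, -1.8]
grip_width: 0.0493
finger_force: 62.4
```

Request:
move_arm:
  moves:
    - [[0.3, 0.02, -0.04, 0, 0, 0, 0.0142], [0.3, 0.04, -0.08, 0, 0, 0, 0.0284], [0.3, 0.06, -0.12, 0, 0, 0, 0.0426], [0.3, 0.08, -0.16, 0, 0, 0, 0.0568], [0.3, 0.1, -0.2, 0, 0, 0, 0.071]]

```text
clock: 4.3
position: [0.5517, 0.1637, 0.2122]
tool_rot: [-3.141, -0.001, -0.106]
force: [1.9, -0.7, -1.8]
grip_width: 0.0492
finger_force: 62.1
```

Request:
move_arm:
  moves:
    - [[0.3, 0, 0, 0, 0, 0, 0], [0.3, 0, 0, 0, 0, 0, 0]]

```text
clock: 4.5
position: [0.5514, 0.163, 0.2117]
tool_rot: [-3.141, -0.0, -0.1]
force: [-1.0, -1.0, -1.1]
grip_width: 0.0496
finger_force: 62.3
```

Run:
```python
from h import *
s=bot.observe();print(s['clock'],s['position'],s['tool_rot'],s['qpos'],s['grip_width'],s['force'])
im,p=grab('wrist','w2')
cv2.imwrite('pics/w2x.png',cv2.resize(cv2.imread('pics/w2.png'),(768,576),interpolation=cv2.INTER_CUBIC))
```

```text
4.5 [0.55142057 0.16300665 0.21169049] [-3.14147856e+00 -3.82932127e-04 -9.98104382e-02] [-0.30520952  0.46512144 -0.11790844  1.75237779  0.06609927  0.92753982
 -2.1209601 ] 0.04959988867822096 [-1.02641433 -1.01500413 -1.06717377]
```

View pics/w2x.png

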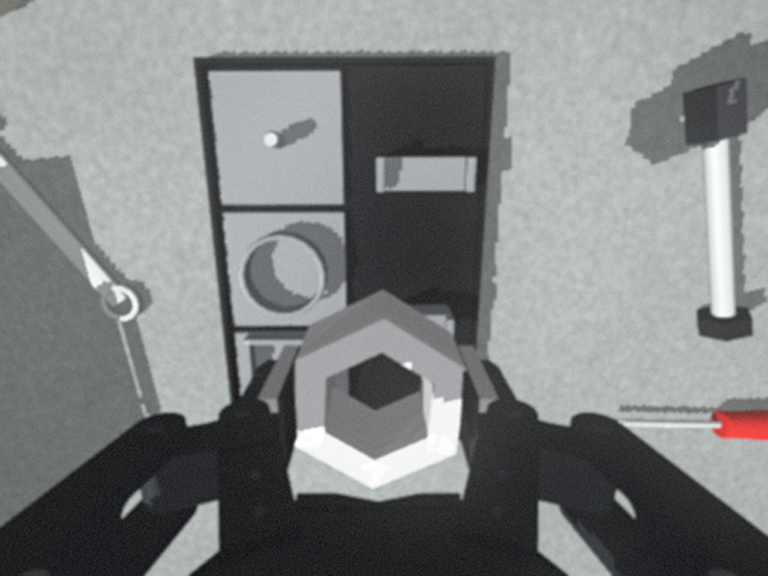

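The wrist view (1.5x) shows the peg top at (270,138), peg plate corners (207,70), (341,70), (343,205) and (220,206), cup rim centre (285,273), the wide saddle at (426,174), and the nut held well.

Run:
```python
from h import *
np.set_printoptions(precision=4,suppress=True)
im,p=load('w2')
f=lambda l,z:ray(p,np.array(l)/1.5-.17,z)
pl=f([(207,71),(341,71),(343,205),(219,206)],.01);print('plate',pl,pl.mean(0),np.linalg.norm(np.diff(pl,axis=0),axis=1))
print('pegtop',f([(270,138)],.034))
print('cup',f([(285,273)],.028),'cup w',f([(241,273),(327,273)],.028))
w=f([(376,156),(476,156),(476,192),(376,192)],.033);print('wide saddle top',w,w.mean(0))
t=f([(195,59),(495,57)],.014);print('tray end',t,np.linalg.norm(t[1]-t[0]))
for n,q in (('far',pl[0]-pl[3]),('near',pl[1]-pl[2]),('top',t[0]-t[1])): print(n,np.arctan2(q[1],q[0]))
# nut bottom centre in hand: hole bottom? outer top face corners z unknown
s=bot.observe();R=Ro.from_euler('xyz',s['tool_rot']).as_matrix()
for z in (.0,): print(R.T@(pl.mean(0)-s['position']))
```

```text
plate [[0.6909 0.2711 0.01  ]
 [0.6815 0.1768 0.01  ]
 [0.5881 0.1868 0.01  ]
 [0.5968 0.2816 0.01  ]] [0.6393 0.2291 0.01  ] [0.0948 0.0939 0.0953]
pegtop [[0.6407 0.2289 0.034 ]]
cup [[0.5435 0.2353 0.028 ]] cup w [[0.5468 0.2685 0.028 ]
 [0.5403 0.2035 0.028 ]]
wide saddle top [[0.6217 0.1578 0.033 ]
 [0.6148 0.0887 0.033 ]
 [0.5902 0.0896 0.033 ]
 [0.5972 0.1603 0.033 ]] [0.6059 0.1241 0.033 ]
tray end [[0.6985 0.2765 0.014 ]
 [0.679  0.0691 0.014 ]] 0.2083204022103298
far -0.11107281991610267
near -0.1067012390361859
top 1.4773690024538058
[ 0.0804 -0.0761  0.2017]
```

Request:
move_arm:
  moves:
    - [[0.3, 0.03, -0.028, 0.01, 0, 0, 0], [0.3, 0.06, -0.056, 0.03, 0, 0, 0], [0.3, 0.0825, -0.0745, 0.06, 0, 0, 0], [0.3, 0.0825, -0.0745, 0.1, 0, 0, 0], [0.3, 0.0825, -0.0745, 0.12, 0, 0, 0]]

```text
clock: 5.05
position: [0.6407, 0.2257, 0.088]
tool_rot: [3.14, 0.003, -0.103]
force: [-0.2, -0.2, -1.5]
grip_width: 0.0496
finger_force: 62.2
```

Request:
move_arm:
  moves:
    - [[0.3, 0, 0, 0, 0, 0, 0], [0.3, 0, 0, 0.02, 0, 0, 0], [0.3, 0, 0, 0.035, 0, 0, 0], [0.3, 0, 0, 0.05, 0, 0, 0], [0.3, 0, 0, 0.05, 0, 0, 0]]

```text
clock: 5.55
position: [0.6406, 0.2269, 0.0399]
tool_rot: [3.14, 0.002, -0.103]
force: [0.3, -0.6, -1.6]
grip_width: 0.0495
finger_force: 62.2
```

Run:
```python
from h import *
s=bot.observe();print(s['clock'],s['position'],s['tool_rot'],s['qpos'],s['grip_width'],s['force'])
a,_=grab('scene','s3');b,_=grab('side','d3')
a=cv2.imread('pics/s3.png')[70:230,230:400];b=cv2.imread('pics/d3.png')[190:350,90:260]
cv2.imwrite('pics/c3.png',cv2.resize(np.hstack([a,b]),None,fx=2.35,fy=2.35,interpolation=cv2.INTER_CUBIC))
```

```text
5.55 [0.64063145 0.22692826 0.03987638] [ 3.14049316e+00  1.94836399e-03 -1.02605211e-01] [-0.36692342  0.83303162 -0.09761789  1.55790749  0.10502587  0.75802999
 -2.18266275] 0.04948155344654605 [ 0.26133475 -0.55625295 -1.61119654]
```

View pics/c3.png

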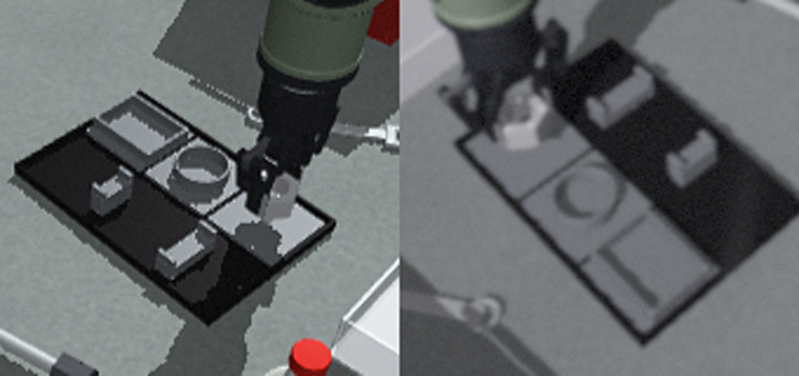

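The picture shows the nut level over the peg plate, at crop (283,195) and (525,118), so I lower and release it.

Request:
move_arm:
  moves:
    - [[0.3, 0, -0.002, 0.01, 0, 0, 0], [0.3, 0, -0.002, 0.02, 0, 0, 0], [0.3, 0, -0.002, 0.0265, 0, 0, 0], [0.3, 0, -0.002, 0.0265, 0, 0, 0]]

```text
clock: 6.05
position: [0.6411, 0.2295, 0.0137]
tool_rot: [3.141, 0.001, -0.102]
force: [-0.3, 0.5, -2.1]
grip_width: 0.0494
finger_force: 62.4
```

Request:
move_arm:
  moves:
    - [[0.68, 0, 0, 0, 0, 0, 0], [0.68, 0, 0, 0, 0, 0, 0], [0.68, 0, 0, 0, 0, 0, 0]]

```text
clock: 6.35
position: [0.6418, 0.2296, 0.0152]
tool_rot: [-3.141, -0.0, -0.102]
force: [-0.4, 0.4, 0.1]
grip_width: 0.058
finger_force: 0.0
```

Request:
move_arm:
  moves:
    - [[0.68, 0, 0, -0.015, 0, 0, 0], [0.68, 0, 0, -0.05, 0, 0, 0], [0.68, 0, 0, -0.1, 0, 0, 0], [0.68, 0, 0, -0.14, 0, 0, 0], [0.68, 0, 0, -0.17, 0, 0, 0]]

```text
clock: 6.85
position: [0.6422, 0.2298, 0.1893]
tool_rot: [-3.14, -0.003, -0.103]
force: [-0.4, -0.9, -0.2]
grip_width: 0.0582
finger_force: 0.0
```

Run:
```python
from h import *
s=bot.observe();print(s['clock'],s['position'],s['tool_rot'],s['force'])
grab('wrist','w3')
cv2.imwrite('pics/w3x.png',cv2.resize(cv2.imread('pics/w3.png'),(768,576),interpolation=cv2.INTER_CUBIC))
```

```text
6.85 [0.64218678 0.22976308 0.18932532] [-3.13983445e+00 -3.07423029e-03 -1.02510657e-01] [-0.43177036 -0.91830708 -0.16439868]
```

View pics/w3x.png

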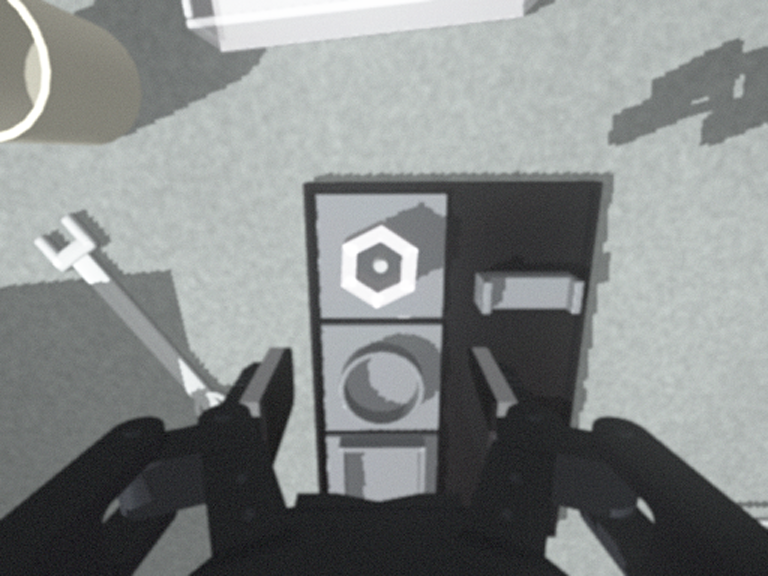

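The nut lies flat with the peg at its hole's centre (380,266). The cup rim centre is about (382,386). Next is the socket.

Run:
```python
from h import *
np.set_printoptions(precision=4,suppress=True)
im,p=load('w3')
f=lambda l,z:ray(p,np.array(l)/1.5-.17,z)
print('cup',f([(382,386)],.028),f([(339,387),(425,387),(382,345),(382,424)],.028))
pk=f([(320,434),(438,434)],.01);print('pocket plate edge',pk,pk.mean(0))
pl=f([(323,324),(443,324),(440,430),(326,432)],.01);print('cup plate',pl.mean(0),np.linalg.norm(np.diff(pl,axis=0),axis=1))
s=bot.observe();R=Ro.from_euler('xyz',s['tool_rot']).as_matrix()
print(R.T@(np.array([.586,-.341,.18])-s['position']))
```

```text
cup [[0.5445 0.2374 0.028 ]] [[0.547  0.2702 0.028 ]
 [0.5403 0.2048 0.028 ]
 [0.5783 0.234  0.028 ]
 [0.5113 0.2407 0.028 ]]
pocket plate edge [[0.495  0.2945 0.01  ]
 [0.485  0.1961 0.01  ]] [0.49   0.2453 0.01  ]
cup plate [0.5402 0.2369 0.01  ] [0.0931 0.0947 0.0953]
[0.0011 0.5743 0.0113]
```

Request:
move_arm:
  moves:
    - [[1, 0, 0.048, 0, 0, 0, 0], [1, 0, 0.096, 0, 0, 0, 0], [1, 0, 0.144, 0, 0, 0, 0], [1, 0, 0.192, 0, 0, 0, 0], [1, 0, 0.24, 0, 0, 0, 0]]

```text
clock: 7.4
position: [0.6167, -0.011, 0.186]
tool_rot: [-3.141, -0.001, -0.102]
force: [0.2, -0.6, -0.3]
grip_width: 0.0855
finger_force: 0.0
```

Request:
move_arm:
  moves:
    - [[1, 0, 0.048, 0, 0, 0, 0], [1, 0, 0.096, 0, 0, 0, 0], [1, 0, 0.144, 0, 0, 0, 0], [1, 0, 0.192, 0, 0, 0, 0], [1, 0, 0.24, 0, 0, 0, 0]]

```text
clock: 7.9
position: [0.5921, -0.2499, 0.186]
tool_rot: [3.141, -0.001, -0.102]
force: [0.3, -0.1, -0.1]
grip_width: 0.0853
finger_force: 0.0
```

Request:
move_arm:
  moves:
    - [[1, 0, 0.03, 0, 0, 0, -0.013], [1, 0, 0.06, 0, 0, 0, -0.026], [1, 0, 0.08, 0, 0, 0, -0.039], [1, 0.001, 0.094, 0, 0, 0, -0.052], [1, 0.001, 0.094, 0, 0, 0, -0.064]]

```text
clock: 8.4
position: [0.5831, -0.3442, 0.1857]
tool_rot: [3.14, 0.0, 0.3]
force: [0.5, 0.6, -0.6]
grip_width: 0.0853
finger_force: 0.0
```

Request:
move_arm:
  moves:
    - [[1, 0, 0, 0, 0, 0, 0], [1, 0, 0, 0, 0, 0, 0]]

```text
clock: 8.6
position: [0.584, -0.3412, 0.1854]
tool_rot: [3.141, -0.001, 0.298]
force: [0.5, -0.7, -0.1]
grip_width: 0.0849
finger_force: 0.0
```

Run:
```python
from h import *
np.set_printoptions(precision=4,suppress=True)
s=bot.observe();print(s['clock'],s['position'],s['tool_rot'],s['qpos'])
im,p=grab('wrist','w4')
cv2.imwrite('pics/w4x.png',cv2.resize(cv2.imread('pics/w4.png'),(768,576),interpolation=cv2.INTER_CUBIC))
```

```text
8.6 [ 0.584  -0.3412  0.1854] [ 3.1414 -0.0005  0.2977] [ 0.5475  0.6532 -0.1704  1.4889  0.1218  1.0093 -0.9265]
```

View pics/w4x.png

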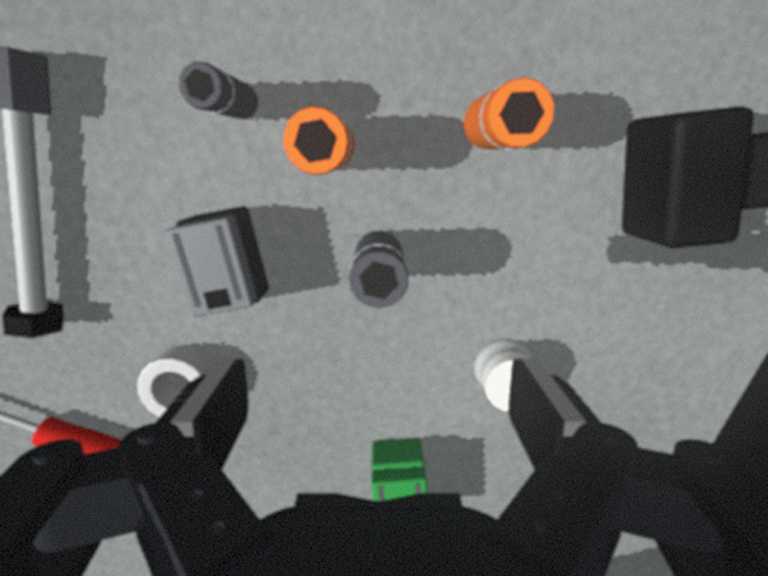

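The wide dark socket is centred at (380,277), midway between the fingers. The battery's grey top is at about (214,266).

Run:
```python
from h import *
np.set_printoptions(precision=4,suppress=True)
im,p=load('w4')
f=lambda l,z:ray(p,np.array(l)/1.5-.17,z)
x=f([(380,277)],.075)[0];print(x,f([(351,277),(409,277)],.075))
b=f([(170,229),(226,219),(257,303),(201,314)],.05);print(b,b.mean(0),np.linalg.norm(np.diff(b,axis=0),axis=1))
d=b[1]-b[2]+b[0]-b[3];print('batt yaw',np.arctan2(d[1],d[0]))
s=bot.observe();R=Ro.from_euler('xyz',s['tool_rot']).as_matrix();x[2]=.033
print(R.T@(x-s['position']))
```

```text
[ 0.5865 -0.3415  0.075 ] [[ 0.5814 -0.3251  0.075 ]
 [ 0.5915 -0.3579  0.075 ]]
[[ 0.571  -0.208   0.05  ]
 [ 0.5876 -0.2405  0.05  ]
 [ 0.539  -0.2712  0.05  ]
 [ 0.5205 -0.2373  0.05  ]] [ 0.5545 -0.2392  0.05  ] [0.0364 0.0575 0.0386]
batt yaw 0.5439401763723043
[0.0021 0.0011 0.1523]
```

Request:
move_arm:
  moves:
    - [[1, 0.002, 0.001, 0.04, 0, 0, 0], [1, 0.002, 0.001, 0.08, 0, 0, 0], [1, 0.002, 0.001, 0.12, 0, 0, 0], [1, 0.002, 0.001, 0.15, 0, 0, 0], [1, 0.002, 0.001, 0.152, 0, 0, 0]]

```text
clock: 9.15
position: [0.5844, -0.3403, 0.0293]
tool_rot: [-3.138, 0.004, 0.299]
force: [-0.5, -0.7, 0.7]
grip_width: 0.0853
finger_force: 0.0
```

Request:
move_arm:
  moves:
    - [[1, 0, 0, 0, 0, 0, 0], [0.25, 0, 0, 0, 0, 0, 0], [0.25, 0, 0, 0, 0, 0, 0], [0.25, 0, 0, 0, 0, 0, 0], [0.25, 0, 0, 0, 0, 0, 0]]

```text
clock: 9.65
position: [0.5866, -0.342, 0.0339]
tool_rot: [3.141, -0.001, 0.3]
force: [-1.7, 1.1, 8.6]
grip_width: 0.0339
finger_force: 58.6
```

Request:
move_arm:
  moves:
    - [[0.25, 0, 0, 0, 0, 0, 0], [0.25, 0, 0, 0, 0, 0, 0]]

```text
clock: 9.85
position: [0.5866, -0.3421, 0.0339]
tool_rot: [3.141, -0.001, 0.3]
force: [-2.0, 1.2, 8.4]
grip_width: 0.0338
finger_force: 58.7
```

Request:
move_arm:
  moves:
    - [[0.25, 0, 0, -0.03, 0, 0, 0], [0.25, 0, 0, -0.07, 0, 0, 0], [0.25, 0, 0, -0.11, 0, 0, 0], [0.25, 0.004, -0.02, -0.13, 0, 0, 0], [0.25, 0.014, -0.0616, -0.13, 0, 0, 0]]

```text
clock: 10.35
position: [0.5818, -0.2821, 0.1661]
tool_rot: [3.137, -0.003, 0.295]
force: [1.2, 1.3, -3.8]
grip_width: 0.0336
finger_force: 60.7
```

Request:
move_arm:
  moves:
    - [[0.25, 0.01, -0.045, 0, 0, 0, 0], [0.25, 0.02, -0.09, 0, 0, 0, 0], [0.25, 0.03, -0.135, 0, 0, 0, 0], [0.25, 0.04, -0.18, 0, 0, 0, 0], [0.25, 0.05, -0.225, 0, 0, 0, 0]]

```text
clock: 10.85
position: [0.5621, -0.0475, 0.1631]
tool_rot: [3.141, -0.0, 0.299]
force: [1.2, 1.1, -3.2]
grip_width: 0.0339
finger_force: 60.7
```

Request:
move_arm:
  moves:
    - [[0.25, 0.01, -0.045, 0, 0, 0, 0], [0.25, 0.02, -0.09, 0, 0, 0, 0], [0.25, 0.03, -0.135, 0, 0, 0, 0], [0.25, 0.04, -0.18, 0, 0, 0, 0], [0.25, 0.05, -0.22, 0, 0, 0, 0]]

```text
clock: 11.35
position: [0.5447, 0.178, 0.1631]
tool_rot: [-3.141, -0.0, 0.3]
force: [0.9, -0.4, -3.6]
grip_width: 0.0339
finger_force: 60.7
```

Request:
move_arm:
  moves:
    - [[0.25, 0.01, -0.04, 0, 0, 0, 0], [0.25, 0.015, -0.06, 0, 0, 0, 0], [0.25, 0.015, -0.06, 0, 0, 0, 0], [0.25, 0.015, -0.06, 0, 0, 0, 0]]

```text
clock: 11.75
position: [0.5419, 0.2375, 0.1628]
tool_rot: [3.141, 0.0, 0.3]
force: [0.7, -0.6, -4.0]
grip_width: 0.0337
finger_force: 60.7
```

Run:
```python
from h import *
s=bot.observe();print(s['clock'],s['position'],s['tool_rot'],s['qpos'],s['grip_width'],s['force'])
R=Ro.from_euler('xyz',s['tool_rot']).as_matrix()
print(R.T@(np.array([.5425,.2375,.0445])-s['position']))
```

```text
11.75 [0.5418525  0.23747507 0.1627653 ] [3.14124627e+00 3.11015225e-04 3.00442640e-01] [-0.35676745  0.55502365 -0.2229815   1.74688365  0.15509993  0.85721951
 -1.91953275] 0.0337039382256478 [ 0.74290872 -0.60998444 -3.97306969]
[0.00066266 0.00012684 0.11826515]
```

Request:
move_arm:
  moves:
    - [[0.25, 0.001, 0, 0.035, 0, 0, 0], [0.25, 0.001, 0, 0.06, 0, 0, 0], [0.25, 0.001, 0, 0.08, 0, 0, 0], [0.25, 0.001, 0, 0.1, 0, 0, 0], [0.25, 0.001, 0, 0.1, 0, 0, 0]]

```text
clock: 12.25
position: [0.5421, 0.2358, 0.0607]
tool_rot: [3.14, 0.004, 0.298]
force: [-0.9, -1.3, -3.4]
grip_width: 0.0335
finger_force: 60.7
```

Request:
move_arm:
  moves:
    - [[0.25, 0, 0, 0.009, 0, 0, 0], [0.25, 0, 0, 0.0175, 0, 0, 0], [0.25, 0, 0, 0.0175, 0, 0, 0]]

```text
clock: 12.55
position: [0.5428, 0.2375, 0.0448]
tool_rot: [3.141, 0.001, 0.3]
force: [-0.0, -0.4, -3.8]
grip_width: 0.0335
finger_force: 60.7
```

Request:
move_arm:
  moves:
    - [[0.45, 0, 0, 0, 0, 0, 0], [0.6, 0, 0, 0, 0, 0, 0], [0.75, 0, 0, 0, 0, 0, 0], [0.75, 0, 0, 0, 0, 0, 0]]

```text
clock: 12.95
position: [0.5433, 0.238, 0.0457]
tool_rot: [-3.141, -0.001, 0.3]
force: [-0.7, -0.6, -0.8]
grip_width: 0.0642
finger_force: 0.0
```

Request:
move_arm:
  moves:
    - [[0.75, 0, 0, -0.02, 0, 0, 0], [0.75, 0, 0, -0.06, 0, 0, 0], [0.75, 0, 0, -0.1, 0, 0, 0], [0.75, 0, 0, -0.135, 0, 0, 0], [0.75, 0, 0, -0.15, 0, 0, 0]]

```text
clock: 13.45
position: [0.544, 0.2384, 0.1989]
tool_rot: [-3.141, -0.004, 0.3]
force: [0.3, 0.1, -1.2]
grip_width: 0.0644
finger_force: 0.0
```

Run:
```python
from h import *
np.set_printoptions(precision=4,suppress=True)
s=bot.observe();print(s['clock'],s['position'],s['tool_rot'],s['force'])
grab('wrist','w5')
cv2.imwrite('pics/w5x.png',cv2.resize(cv2.imread('pics/w5.png'),(768,576),interpolation=cv2.INTER_CUBIC))
R=Ro.from_euler('xyz',s['tool_rot']).as_matrix()
print(R.T@(np.array([.5545,-.239,.19])-s['position']))
```

```text
13.45 [0.544  0.2384 0.1989] [-3.1409 -0.0042  0.2997] [ 0.286   0.1015 -1.1834]
[-0.1309  0.4592  0.0081]
```

View pics/w5x.png

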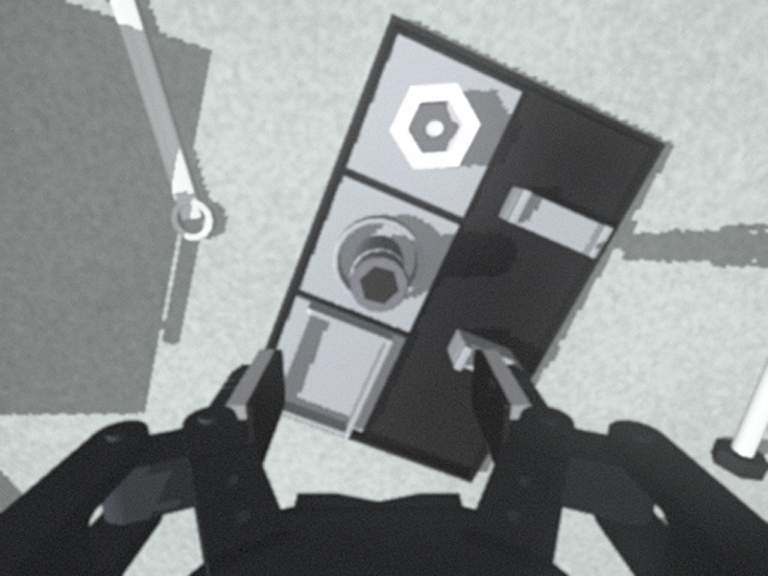

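The socket stands upright in the cup at (378,285), with the nut still on its peg. On to the battery.

Request:
move_arm:
  moves:
    - [[1, -0.013, 0.046, 0, 0, 0, 0], [1, -0.026, 0.092, 0, 0, 0, 0], [1, -0.039, 0.138, 0, 0, 0, 0], [1, -0.052, 0.184, 0, 0, 0, 0], [1, -0.065, 0.229, 0, 0, 0, 0]]

```text
clock: 14.0
position: [0.5482, -0.0021, 0.1953]
tool_rot: [3.141, -0.0, 0.3]
force: [1.2, -0.1, -0.7]
grip_width: 0.0857
finger_force: 0.0
```

Request:
move_arm:
  moves:
    - [[1, -0.013, 0.046, 0, 0, 0, -0.006], [1, -0.026, 0.092, 0, 0, 0, -0.012], [1, -0.039, 0.138, 0, 0, 0, -0.018], [1, -0.052, 0.184, 0, 0, 0, -0.024], [1, -0.066, 0.23, 0, 0, 0, -0.0287]]

```text
clock: 14.5
position: [0.5531, -0.2413, 0.1952]
tool_rot: [-3.142, -0.0, 0.482]
force: [0.8, 1.0, 0.2]
grip_width: 0.0851
finger_force: 0.0
```

Request:
move_arm:
  moves:
    - [[1, 0, 0, 0, 0, 0, 0], [1, 0, 0, 0, 0, 0, 0]]

```text
clock: 14.7
position: [0.5529, -0.2404, 0.1948]
tool_rot: [-3.141, 0.0, 0.478]
force: [-0.0, 0.2, 0.1]
grip_width: 0.0855
finger_force: 0.0
```

Run:
```python
from h import *
np.set_printoptions(precision=4,suppress=True)
s=bot.observe();print(s['clock'],s['position'],s['tool_rot'],s['qpos'])
im,p=grab('wrist','w6')
cv2.imwrite('pics/w6x.png',cv2.resize(cv2.imread('pics/w6.png'),(768,576),interpolation=cv2.INTER_CUBIC))
im5,p5=load('w5'); u=np.array([.995,-.0998,0]);v=np.array([.0998,.995,0]);c=np.array([.4425,.247,0])
for z in(.01,.025): print(z,[np.round(proj(p5,c+a*u+b*v+[0,0,z])[0]*1.5) for a in(-.043,.043) for b in(-.031,.031)])
```

```text
14.7 [ 0.5529 -0.2404  0.1948] [-3.1411  0.0003  0.4778] [ 0.4493  0.5313 -0.1976  1.6898  0.1239  0.9333 -0.8887]
0.01 [array([347., 421.]), array([279., 395.]), array([387., 334.]), array([315., 306.])]
0.025 [array([346., 431.]), array([275., 405.]), array([387., 342.]), array([312., 313.])]
```

View pics/w6x.png

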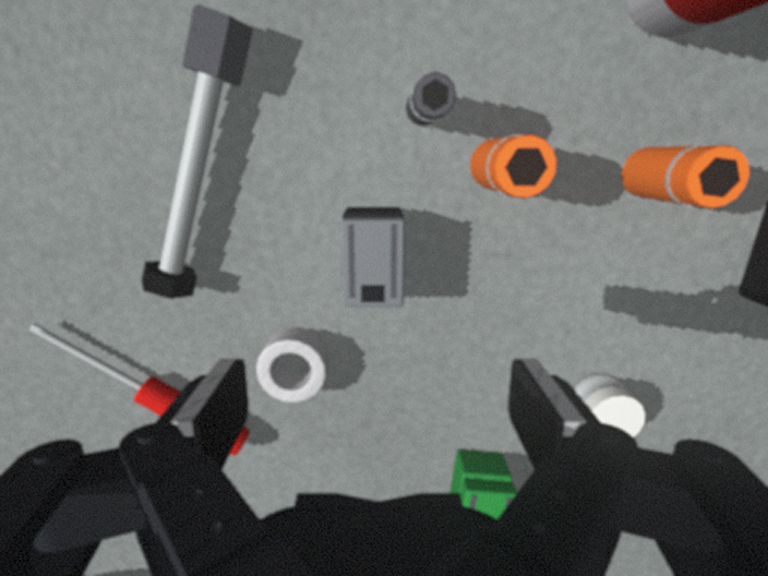

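The battery is square between the fingers, its grey top spanning (345,220) to (404,305). The spacer at (290,370) and the sockets are clear.

Run:
```python
from h import *
np.set_printoptions(precision=4,suppress=True)
im,p=load('w6')
b=ray(p,np.array([(345,221),(404,221),(403,305),(346,305)])/1.5-.17,.05);print(b.mean(0),np.linalg.norm(np.diff(b,axis=0),axis=1))
d=b[1]-b[2]+b[0]-b[3];print('batt yaw',np.arctan2(d[1],d[0]))
s=bot.observe();R=Ro.from_euler('xyz',s['tool_rot']).as_matrix()
print(R.T@(np.r_[b.mean(0)[:2],.019]-s['position']))
```

```text
[ 0.5531 -0.2374  0.05  ] [0.0382 0.0575 0.039 ]
batt yaw 0.47594312699551883
[ 0.0006 -0.0013  0.176 ]
```

Request:
move_arm:
  moves:
    - [[1, 0.001, 0, 0.045, 0, 0, 0], [1, 0.001, 0, 0.09, 0, 0, 0], [1, 0.001, 0, 0.13, 0, 0, 0], [1, 0.001, 0, 0.165, 0, 0, 0], [1, 0.001, 0, 0.176, 0, 0, 0]]

```text
clock: 15.25
position: [0.553, -0.2366, 0.0162]
tool_rot: [-3.138, 0.003, 0.482]
force: [-0.3, 1.1, 0.7]
grip_width: 0.0852
finger_force: 0.0
```

Request:
move_arm:
  moves:
    - [[1, 0, 0, 0, 0, 0, 0], [0.25, 0, 0, 0, 0, 0, 0], [0.25, 0, 0, 0, 0, 0, 0], [0.25, 0, 0, 0, 0, 0, 0], [0.25, 0, 0, 0, 0, 0, 0]]

```text
clock: 15.75
position: [0.555, -0.239, 0.0209]
tool_rot: [3.14, -0.001, 0.48]
force: [-3.5, 2.8, 14.5]
grip_width: 0.0415
finger_force: 60.2
```

Request:
move_arm:
  moves:
    - [[0.25, 0, 0, 0, 0, 0, 0], [0.25, 0, 0, 0, 0, 0, 0]]

```text
clock: 15.95
position: [0.555, -0.239, 0.0209]
tool_rot: [3.14, -0.001, 0.48]
force: [-2.0, 2.7, 13.8]
grip_width: 0.0411
finger_force: 60.2
```

Request:
move_arm:
  moves:
    - [[0.25, 0, 0, -0.03, 0, 0, 0], [0.25, 0, 0, -0.07, 0, 0, 0], [0.25, 0.002, -0.01, -0.11, 0, 0, 0], [0.25, 0.01, -0.04, -0.13, 0, 0, 0], [0.25, 0.021, -0.083, -0.13, 0, 0, 0]]

```text
clock: 16.45
position: [0.5358, -0.1569, 0.1527]
tool_rot: [3.137, -0.004, 0.477]
force: [1.5, 1.1, -4.0]
grip_width: 0.0408
finger_force: 63.7
```

Request:
move_arm:
  moves:
    - [[0.25, 0.01, -0.04, 0, 0, 0, 0], [0.25, 0.021, -0.08, 0, 0, 0, 0], [0.25, 0.031, -0.12, 0, 0, 0, 0], [0.25, 0.041, -0.16, 0, 0, 0, 0], [0.25, 0.052, -0.2, 0, 0, 0, 0]]

```text
clock: 16.95
position: [0.4877, 0.0471, 0.1499]
tool_rot: [3.141, -0.001, 0.48]
force: [2.5, -0.1, -4.1]
grip_width: 0.0414
finger_force: 63.6
```

Request:
move_arm:
  moves:
    - [[0.25, 0.01, -0.04, 0, 0, 0, 0.0185], [0.25, 0.021, -0.08, 0, 0, 0, 0.037], [0.25, 0.031, -0.12, 0, 0, 0, 0.0555], [0.25, 0.041, -0.16, 0, 0, 0, 0.074], [0.25, 0.052, -0.2, 0, 0, 0, 0.0923]]

```text
clock: 17.45
position: [0.4415, 0.2487, 0.1499]
tool_rot: [-3.141, -0.001, -0.105]
force: [1.3, -0.1, -3.1]
grip_width: 0.041
finger_force: 63.5
```

Request:
move_arm:
  moves:
    - [[0.25, 0, 0, 0, 0, 0, 0], [0.25, 0, 0, 0, 0, 0, 0]]

```text
clock: 17.65
position: [0.4416, 0.2481, 0.1496]
tool_rot: [-3.141, -0.0, -0.097]
force: [0.5, -1.5, -4.5]
grip_width: 0.0412
finger_force: 63.4
```

Run:
```python
from h import *
np.set_printoptions(precision=4,suppress=True)
s=bot.observe();print(s['clock'],s['position'],s['tool_rot'],s['qpos'],s['grip_width'],s['force'])
R=Ro.from_euler('xyz',s['tool_rot']).as_matrix()
print(R.T@(np.array([.4425,.247,.032])-s['position']))
```

```text
17.65 [0.4416 0.2481 0.1496] [-3.1414 -0.0002 -0.0968] [-0.5447  0.4497 -0.1098  1.982   0.0729  0.7132 -2.3665] 0.04122445374903131 [ 0.5418 -1.5371 -4.5238]
[0.001  0.001  0.1176]
```

Request:
move_arm:
  moves:
    - [[0.25, 0.001, 0.001, 0.035, 0, 0, 0], [0.25, 0.001, 0.001, 0.065, 0, 0, 0], [0.25, 0.001, 0.001, 0.09, 0, 0, 0], [0.25, 0.001, 0.001, 0.1, 0, 0, 0], [0.25, 0.001, 0.001, 0.1, 0, 0, 0]]

```text
clock: 18.15
position: [0.4428, 0.245, 0.0487]
tool_rot: [3.14, 0.001, -0.101]
force: [-1.1, -0.4, -4.2]
grip_width: 0.0409
finger_force: 63.2
```

Request:
move_arm:
  moves:
    - [[0.25, 0, 0, 0.007, 0, 0, 0], [0.25, 0, 0, 0.013, 0, 0, 0], [0.25, 0, 0, 0.0175, 0, 0, 0], [0.25, 0, 0, 0.0175, 0, 0, 0]]

```text
clock: 18.55
position: [0.4429, 0.2461, 0.0316]
tool_rot: [3.141, 0.0, -0.1]
force: [0.5, 1.0, -4.4]
grip_width: 0.0411
finger_force: 63.5
```

Request:
move_arm:
  moves:
    - [[0.25, 0, 0, 0.0007, 0, 0, 0], [0.4, 0, 0, 0.0007, 0, 0, 0], [0.55, 0, 0, 0.0007, 0, 0, 0], [0.7, 0, 0, 0.0007, 0, 0, 0], [0.7, 0, 0, 0.0007, 0, 0, 0]]

```text
clock: 19.05
position: [0.4432, 0.2462, 0.0313]
tool_rot: [-3.141, -0.0, -0.1]
force: [0.6, 0.1, -0.3]
grip_width: 0.0599
finger_force: 0.0
```

Request:
move_arm:
  moves:
    - [[0.7, 0, 0, -0.02, 0, 0, 0], [0.7, 0, 0, -0.06, 0, 0, 0], [0.7, 0, 0, -0.1, 0, 0, 0], [0.7, 0, 0, -0.14, 0, 0, 0], [0.7, 0, 0, -0.16, 0, 0, 0]]

```text
clock: 19.55
position: [0.4438, 0.2466, 0.1945]
tool_rot: [-3.139, -0.003, -0.1]
force: [0.5, -0.7, -1.7]
grip_width: 0.0595
finger_force: 0.0
```

Run:
```python
from h import *
np.set_printoptions(precision=4,suppress=True)
im,p=load('w6')
f=lambda l,z:ray(p,np.array(l)/1.5-.17,z)
# shaft axis from w6: near collar and near head, silhouette midpoints
a=f([(172,268),(209,76)],.017);print('shaft',a,np.linalg.norm(a[1]-a[0]))
d=a[1]-a[0];d/=np.linalg.norm(d);print('yaw',np.arctan2(d[1],d[0]))
s=bot.observe();print(s['clock'],s['position'],s['tool_rot'],s['force'])
R=Ro.from_euler('xyz',s['tool_rot']).as_matrix()
B=np.array([.6054,-.0894,.19])-np.array([d[0],d[1],0])*.024
print(B,R.T@(B-s['position']))
grab('scene','s7');
cv2.imwrite('pics/c7.png',cv2.resize(cv2.imread('pics/s7.png')[80:280,180:400],None,fx=3,fy=3,interpolation=cv2.INTER_CUBIC))
```

```text
shaft [[ 0.4738 -0.1085  0.017 ]
 [ 0.6091 -0.0853  0.017 ]] 0.13732741480805716
yaw 0.1699271050108891
19.55 [0.4438 0.2466 0.1945] [-3.1392 -0.003  -0.1   ] [ 0.4795 -0.7333 -1.6656]
[ 0.5817 -0.0935  0.19  ] [0.1712 0.3246 0.0042]
```

View pics/c7.png

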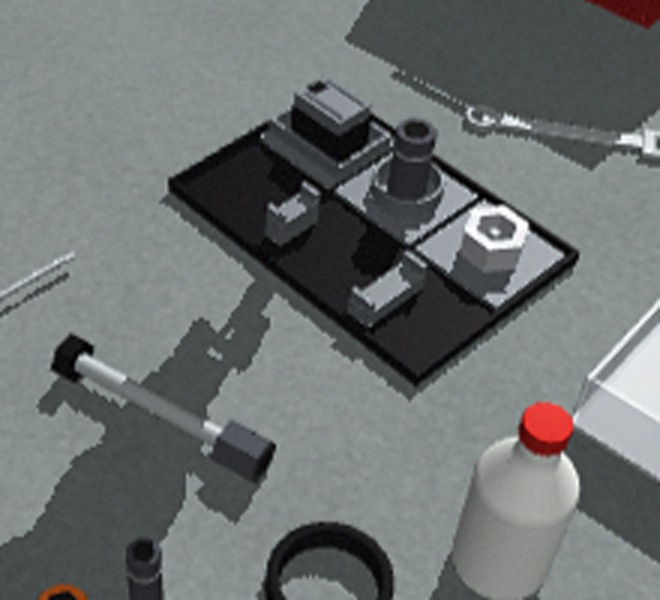

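The battery, socket and nut are all seated. Now the bar.

Request:
move_arm:
  moves:
    - [[0.7, 0.022, 0.04, 0, 0, 0, 0], [0.7, 0.044, 0.08, 0, 0, 0, 0], [0.7, 0.066, 0.12, 0, 0, 0, 0], [0.7, 0.086, 0.161, 0, 0, 0, 0]]

```text
clock: 20.0
position: [0.513, 0.0757, 0.1911]
tool_rot: [-3.141, -0.0, -0.099]
force: [0.4, 0.3, 0.4]
grip_width: 0.0602
finger_force: 0.0
```

Request:
move_arm:
  moves:
    - [[0.7, 0.022, 0.04, 0, 0, 0, -0.01], [0.7, 0.044, 0.08, 0, 0, 0, -0.02], [0.7, 0.066, 0.12, 0, 0, 0, -0.03], [0.7, 0.086, 0.161, 0, 0, 0, -0.0422], [0.7, 0.086, 0.161, 0, 0, 0, -0.0422]]

```text
clock: 20.5
position: [0.5827, -0.0983, 0.1906]
tool_rot: [3.139, 0.0, 0.161]
force: [-0.6, 0.8, -1.0]
grip_width: 0.0599
finger_force: 0.0
```

Request:
move_arm:
  moves:
    - [[0.7, 0, 0, 0, 0, 0, 0]]

```text
clock: 20.6
position: [0.5818, -0.0925, 0.1906]
tool_rot: [-3.141, 0.001, 0.163]
force: [-0.4, 1.2, 0.3]
grip_width: 0.0598
finger_force: 0.0
```

Run:
```python
from h import *
s=bot.observe();print(s['clock'],s['position'],s['tool_rot'],s['qpos'])
im,p=grab('wrist','w8')
cv2.imwrite('pics/w8x.png',cv2.resize(cv2.imread('pics/w8.png'),(768,576),interpolation=cv2.INTER_CUBIC))
```

```text
20.6 [ 0.58182701 -0.09252245  0.19059513] [-3.14138405e+00  6.01162665e-04  1.62951197e-01] [ 0.12302202  0.51113405 -0.09301489  1.73506059  0.05798954  0.89869571
 -1.40216538]
```

View pics/w8x.png

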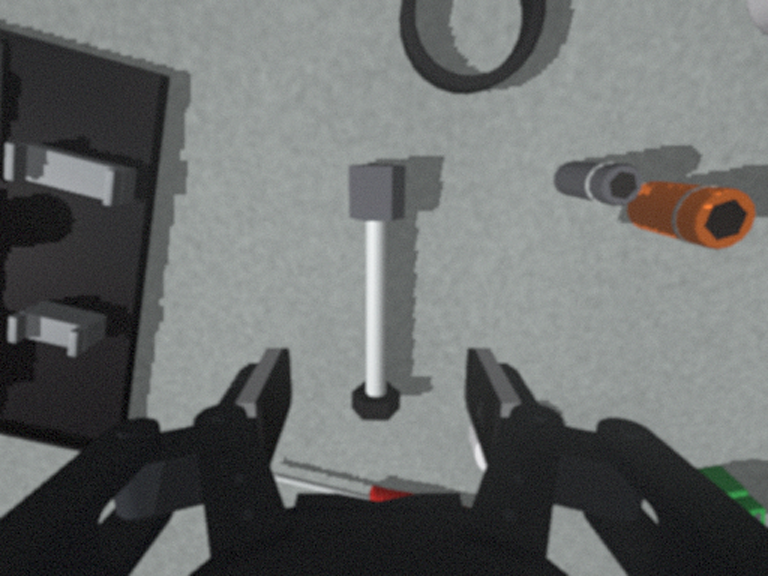

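The bar lies straight between the fingers, with its shaft from (375,393) to (374,221) and the head at rows 163–220.

Run:
```python
from h import *
np.set_printoptions(precision=4,suppress=True)
im,p=load('w8')
f=lambda l,z:ray(p,np.array(l)/1.5-.17,z)
h=f([(377,221)],.034)[0];o=f([(377,164)],.034)[0];c=f([(375.5,384)],.017)[0];j=f([(374.5,240)],.017)[0]
print('head inner',h,'outer',o,np.linalg.norm(h-o)); d=(j-c);d/=np.linalg.norm(d);print('yaw',np.arctan2(d[1],d[0]))
t=(h-c)@d; J=c+d*t; print('collar-ish to junction',t,'J',J); B=J-d*.024;print('balance',B)
B2=c+d*((o-c)@d-.060);print(B2)
s=bot.observe();R=Ro.from_euler('xyz',s['tool_rot']).as_matrix();B[2]=.0
print(R.T@(B-s['position']))
```

```text
head inner [ 0.6097 -0.0869  0.034 ] outer [ 0.6463 -0.0809  0.034 ] 0.037091040379274264
yaw 0.16792795920354572
collar-ish to junction 0.132210469505588 J [ 0.6094 -0.085   0.017 ]
balance [ 0.5857 -0.089   0.017 ]
[ 0.5868 -0.0888  0.017 ]
[ 0.0043 -0.0014  0.1907]
```

Request:
move_arm:
  moves:
    - [[0.7, 0.0045, -0.0015, 0.045, 0, 0, 0], [0.7, 0.0045, -0.0015, 0.09, 0, 0, 0], [0.7, 0.0045, -0.0015, 0.13, 0, 0, 0], [0.7, 0.0045, -0.0015, 0.165, 0, 0, 0], [0.7, 0.0045, -0.0015, 0.184, 0, 0, 0]]
  force: 90

```text
clock: 21.15
position: [0.5848, -0.0872, 0.0044]
tool_rot: [-3.14, 0.003, 0.167]
force: [-0.3, 0.5, 0.0]
grip_width: 0.0597
finger_force: 0.0
```

Request:
move_arm:
  moves:
    - [[0.7, 0, 0, 0.002, 0, 0, 0], [0.5, 0, 0, 0.003, 0, 0, 0], [0.3, 0, 0, 0.003, 0, 0, 0], [0.1, 0, 0, 0.003, 0, 0, 0], [0.05, 0, 0, 0.003, 0, 0, 0]]

```text
clock: 21.65
position: [0.587, -0.0892, 0.0057]
tool_rot: [3.141, -0.002, 0.165]
force: [-3.6, 1.2, 12.1]
grip_width: 0.0133
finger_force: 87.8
```

Request:
move_arm:
  moves:
    - [[0.05, 0, 0, 0, 0, 0, 0], [0.05, 0, 0, 0, 0, 0, 0], [0.05, 0, 0, 0, 0, 0, 0]]

```text
clock: 21.95
position: [0.587, -0.0892, 0.0057]
tool_rot: [3.141, -0.002, 0.165]
force: [-1.5, 0.5, 11.3]
grip_width: 0.0132
finger_force: 87.8
```

Request:
move_arm:
  moves:
    - [[0.05, 0, 0, -0.015, 0, 0, 0], [0.05, 0, 0, -0.03, 0, 0, 0], [0.05, 0, 0, -0.05, 0, 0, 0], [0.05, 0, 0, -0.08, 0, 0, 0], [0.05, 0, 0, -0.11, 0, 0, 0]]

```text
clock: 22.45
position: [0.586, -0.0892, 0.1164]
tool_rot: [3.142, -0.0, 0.165]
force: [0.3, 0.8, -5.6]
grip_width: 0.0129
finger_force: 88.6
```

Request:
move_arm:
  moves:
    - [[0.05, 0.003, -0.03, -0.02, 0, 0, 0], [0.05, 0.006, -0.07, -0.03, 0, 0, 0.008], [0.05, 0.009, -0.11, -0.03, 0, 0, 0.016], [0.05, 0.012, -0.15, -0.03, 0, 0, 0.025], [0.05, 0.014, -0.19, -0.03, 0, 0, 0.034]]

```text
clock: 22.95
position: [0.5685, 0.1021, 0.1457]
tool_rot: [-3.141, -0.001, -0.051]
force: [0.9, -0.4, -5.0]
grip_width: 0.0126
finger_force: 89.0
```

Run:
```python
from h import *
s=bot.observe();print(s['clock'],s['position'],s['tool_rot'],s['grip_width'],s['force'],s['moment'])
R=Ro.from_euler('xyz',s['tool_rot']).as_matrix()
print(R.T@(np.array([.566,.128,.145])-s['position']), -.1-s['tool_rot'][2])
```

```text
22.95 [0.5685067  0.10206308 0.14572037] [-3.14101180e+00 -1.28041751e-03 -5.08506254e-02] 0.012580159136067788 [ 0.85780226 -0.42756022 -4.95177472] [ 0.06205996 -0.01185334  0.00126018]
[-0.00382272 -0.02577556  0.00073045] -0.04914937461556837
```

Request:
move_arm:
  moves:
    - [[0.05, -0.002, -0.013, 0, 0, 0, 0.004], [0.05, -0.004, -0.0258, 0, 0, 0, 0.0078], [0.05, -0.004, -0.0258, 0, 0, 0, 0.0078], [0.05, -0.004, -0.0258, 0, 0, 0, 0.0078]]

```text
clock: 23.35
position: [0.5661, 0.1261, 0.145]
tool_rot: [-3.142, -0.001, -0.097]
force: [-0.3, -0.0, -5.4]
grip_width: 0.0125
finger_force: 89.0
```

Run:
```python
from h import *
s=bot.observe();print(s['clock'],s['position'],s['tool_rot'])
for n,c in (('scene',(70,240,230,400)),('wrist',None)):
    grab(n,n[0]+'9')
a=cv2.imread('pics/s9.png')[90:250,230:400]; w=cv2.imread('pics/w9.png')
a=cv2.resize(a,(390,367),interpolation=cv2.INTER_CUBIC); w=cv2.resize(w[:367,56:456],(400,367))
cv2.imwrite('pics/c9.png',np.hstack([a,w]))
```

```text
23.35 [0.56605473 0.12608322 0.14496725] [-3.14155217e+00 -6.70185385e-04 -9.65463240e-02]
```

View pics/c9.png

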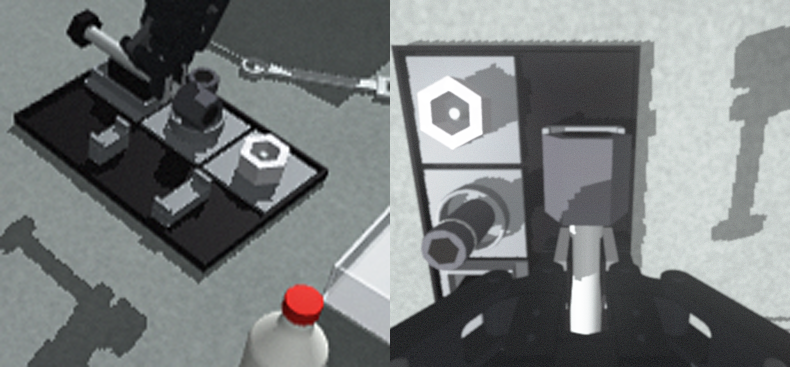

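The scene crop shows the bar level above the tray. In the wrist crop the wide saddle's far edge shows at (543–624,128), just beyond the head, so I use it to check the offset.

Run:
```python
from h import *
np.set_printoptions(precision=4,suppress=True)
im,p=load('w9')
u=np.array([np.cos(.1),-np.sin(.1),0])
e=ray(p,[(209,127),(290,127)],.033);print(e,np.linalg.norm(e[1]-e[0]))
print('point est',e.mean(0)-u*.053)
h=ray(p,[(210,137),(292,137)],.145+.0113+.017);print('head outer top',h, h.mean(0)-u*.06)
i=ray(p,[(220,227),(282,227)],.173);print('head inner top',i,h.mean(0)-i.mean(0))
im,p=load('w2'); w=ray(p,np.array([(376,156),(476,156)])/1.5-.17,.033); print('from w2',w.mean(0)-u*.053)
im,p=load('w3'); w=ray(p,np.array([(475,273),(580,273)])/1.5-.17,.033); print('from w3',w.mean(0)-u*.053)
s=bot.observe();R=Ro.from_euler('xyz',s['tool_rot']).as_matrix()
print(R.T@(np.array([.566,.128,.0495])-s['position']))
```

```text
[[0.6215 0.1569 0.033 ]
 [0.6149 0.0889 0.033 ]] 0.06831321484117457
point est [0.5655 0.1282 0.033 ]
head outer top [[0.627  0.1362 0.1733]
 [0.624  0.105  0.1733]] [0.5658 0.1266 0.1733]
head inner top [[0.5895 0.1372 0.173 ]
 [0.587  0.1113 0.173 ]] [ 0.0372 -0.0037  0.0003]
from w2 [0.5655 0.1285 0.033 ]
from w3 [0.5717 0.133  0.033 ]
[-0.0004 -0.0026  0.0951]
```

Request:
move_arm:
  moves:
    - [[0.05, 0, -0.002, 0.025, 0, 0, 0], [0.05, 0, -0.002, 0.05, 0, 0, 0], [0.05, 0, -0.002, 0.07, 0, 0, 0], [0.05, 0, -0.002, 0.08, 0, 0, 0], [0.05, 0, -0.002, 0.085, 0, 0, 0]]

```text
clock: 23.95
position: [0.5661, 0.1277, 0.0585]
tool_rot: [3.141, 0.001, -0.098]
force: [0.1, -0.5, -5.0]
grip_width: 0.0127
finger_force: 89.1
```

Request:
move_arm:
  moves:
    - [[0.05, 0, 0, 0.003, 0, 0, 0], [0.05, 0, 0, 0.006, 0, 0, 0], [0.05, 0, 0, 0.009, 0, 0, 0], [0.05, 0, 0, 0.009, 0, 0, 0]]

```text
clock: 24.35
position: [0.5663, 0.1285, 0.0502]
tool_rot: [-3.142, -0.0, -0.097]
force: [-0.9, -0.2, -4.7]
grip_width: 0.0129
finger_force: 89.1
```

Request:
move_arm:
  moves:
    - [[0.05, 0, 0, 0.001, 0, 0, 0], [0.05, 0, 0, 0.001, 0, 0, 0]]

```text
clock: 24.55
position: [0.5663, 0.1285, 0.0492]
tool_rot: [-3.142, -0.0, -0.097]
force: [-0.3, 0.2, -5.4]
grip_width: 0.0132
finger_force: 89.1
```

Request:
move_arm:
  moves:
    - [[0.2, 0, 0, 0, 0, 0, 0], [0.3, 0, 0, 0, 0, 0, 0], [0.4, 0, 0, 0, 0, 0, 0], [0.55, 0, 0, 0, 0, 0, 0], [0.55, 0, 0, 0, 0, 0, 0]]

```text
clock: 25.05
position: [0.5663, 0.1285, 0.0492]
tool_rot: [-3.141, -0.0, -0.097]
force: [-1.3, 0.2, 1.0]
grip_width: 0.0471
finger_force: 0.0
```

Request:
move_arm:
  moves:
    - [[0.55, 0, 0, -0.02, 0, 0, 0], [0.55, 0, 0, -0.05, 0, 0, 0], [0.55, 0, 0, -0.09, 0, 0, 0], [0.55, 0, 0, -0.13, 0, 0, 0], [0.55, 0, 0, -0.17, 0, 0, 0]]

```text
clock: 25.55
position: [0.566, 0.1284, 0.2208]
tool_rot: [-3.142, -0.0, -0.097]
force: [-0.3, -0.7, 0.0]
grip_width: 0.0467
finger_force: 0.0
```

Request:
move_arm:
  moves:
    - [[0.55, -0.03, 0.04, -0.02, 0, 0, 0], [0.55, -0.06, 0.08, -0.02, 0, 0, 0], [0.55, -0.08, 0.12, -0.02, 0, 0, 0], [0.55, -0.1, 0.15, -0.02, 0, 0, 0], [0.55, -0.1, 0.15, -0.02, 0, 0, 0]]

```text
clock: 26.05
position: [0.4496, -0.0147, 0.2395]
tool_rot: [3.141, 0.0, -0.102]
force: [1.1, 1.3, 0.2]
grip_width: 0.0473
finger_force: 0.0
```

Run:
```python
from h import *
s=bot.observe();print(s['clock'],s['position'])
grab('scene','s10');grab('side','d10')
a=cv2.resize(cv2.imread('pics/s10.png')[90:250,220:390],None,fx=2.3,fy=2.3,interpolation=cv2.INTER_CUBIC)
b=cv2.resize(cv2.imread('pics/d10.png')[190:350,100:270],None,fx=2.3,fy=2.3,interpolation=cv2.INTER_CUBIC)
cv2.imwrite('pics/c10.png',np.hstack([a,b]))
```

```text
26.05 [ 0.44960666 -0.01471105  0.23952969]
```

View pics/c10.png

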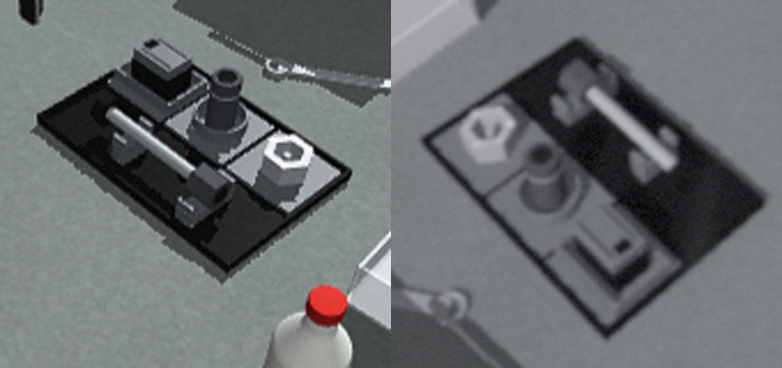

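Both views show all four parts seated: the bar lies in both saddles with its head in the wide one at crop (210,185), the nut on the peg, the socket upright in the cup, and the battery in the pocket. The gripper is clear, so I'm handing in.

```bash
python3 -c "
from workcell import bot
print(bot.job_done())"
```

```text
the job is handed in; nothing more can be done
None
```

The kit is packed and handed in at about 26 s: nut on the peg, wide socket upright in the cup, battery in the pocket, and bar in both saddles with its head in the wide one; the spacer ring, narrow socket and look-alikes were not touched.

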